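# Walk the full label carton round against the stop

### The job

Using only pushes of the fingertips, walk the heavy open carton of bottle labels round until one of its two long sides lies flat, over its whole length, against the face of the aluminium angle stop on the desk. Turn it square to the stop before it touches, so that no corner digs in, and only slide it: never lift or tip it. Leave the till roll, the stamp, the cork and the glass alone.

Things in the scene. Friction and masses are not known exactly. Their poses are not given: they have to be found in the camera images.
- carton: open card carton full of labels, 68 x 118 mm, solid walls to 76 mm, cards to 81 mm; 0.7 to 0.9 kg, loose. Origin: centre of underside; x across the 68 mm, y along the 118 mm, z up. Either long side will do. Slides at 4 to 7 N, stops with the push; pushed above 50 mm it may tip. Pushed near one end of a long side it turns about a point 30 to 55 mm beyond its middle. Keep the gripper body above
- stop: straight length of aluminium angle screwed to the desk, 300 mm long, 45 mm high. Origin: on the desk at the middle of its upright face, which looks to the robot; x points square out of the back of the face (from the robot's side through the stop), y along the face, z up. Its 40 mm wide foot with three screws lies behind the face. Fixed
- till_paper: white paper till roll standing on end, 58 mm diameter, 57 mm high, bystander on the right; origin: centre of its underside
- stamp: self-inking date stamp, 34 x 52 x 78 mm, bystander on the left; origin: centre of its underside
- loose_cork: wine cork lying on its side, 24 mm thick, 45 mm long, bystander at the near right; origin: on its underside
- glass: stemmed tasting glass, 63 mm diameter, 155 mm high, bystander right of the stop; origin: centre of its underside
There are look-alikes about, which are no part of the job. What is shaped like the carton but black or red is not meant.

How it is judged:
By the outcome, as a careful person would: the job done as asked, in the order asked, and still so for the second after the job is handed in, with the robot touching nothing.
It also fails if it takes over 54 s, if anything falls off the work surface, if the arm or the gripper's body presses on something with over 40 N, if the wrist force passes 120 N, or if a joint passes its speed limit or range.

### The arm

A 6-joint arm with a two-finger parallel gripper is mounted at the origin on a cart in front of the work surface, level with it; the furniture and walls round the work are solid. World frame = base frame: x ahead of the robot, y to its left, z up, the work surface at z = 0. Lengths are in mm, angles in degrees, forces in N, time in s.
With the tool pointing down it reaches from about 300 to 850 mm from the base axis. Payload 4.2 kg.
Tool frame: the origin (TCP) lies midway between the tips of the shut fingers; the grasp point (between the pads) lies 19 mm behind it; z points along the fingers, y is the line along which they close (so a half turn about z gives the same grasp; the last joint's range is limited). The gripper opens to 91 mm and grips with 3 to 60 N. Pads are 32 mm wide; open, the fingers measure 118 mm over their backs; the gripper's body (76 mm by 178 mm) begins 60 mm behind the grasp point.
Start: joints at [-77.407, 18.312, 89.639, -0, 72.044, -1.146], TCP at [136.569, -558.562, 213.976] pointing down, gripper open.
Joint ranges: [-177.97, 177.97], [-48.28, 115.42], [12.27, 149.76], [-77.06, 257.06], [2.81, 150.46], [-146.56, 146.56]. Speed limits (degrees/s): [147.25, 147.25, 180, 180, 180, 180].

### API

Orientations are given as [roll, pitch, yaw] about the fixed x, y, z axes, in that order (R = Rz(yaw) Ry(pitch) Rx(roll)).
In Python, from workcell import env gives the robot as it stands.
- The arm moves only by the shell command python3 -m jog 'ROWS' [FORCE]. ROWS is a JSON object of lists of equal length, an entry for each row: "jaw": the finger opening in mm, from 0 to 91.2; "slide": the shift along the tool's x, y, z in units of 30 mm (1.0 is 30 mm), a list of three; "spin": the turn about the tool's z in units of 8 degrees (1.0 is 8 degrees). In form: {"jaw": [jaw, ...], "slide": [[dx, dy, dz], ...], "spin": [spin, ...]}. A call has 1 to 10 rows; each row shifts and turns the commanded pose from where the row before left it, along the tool's axes as they then stand; what a row does not reach is not made up. A row lasts 1/10 s, in which the tool goes at most 50 mm and 8.59 degrees, less where a joint would pass 70% of its speed; a pose out of reach is approached as far as the arm can. A call is refused whole if a number of a shift passes 1 or a number of a turn 1, either way. A call with a gripper value outside its range is refused whole. The fingers move at their own pace and stop on an object; FORCE is the grip in N (left out, the last holds). Time passes only in rows, so rows that do not move let the fingers close. It gives the time, the measured TCP pose, the force, the opening and the grip force at its end, in the units of the state.
- env.state(): the state, without advancing time (a new reading comes with each control period).
- env.grab_frame(name): name is "scene" or "top"; returns the picture (384x512x3 uint8, red, green, blue); there is no depth.
- env.camera_model(name): a dict with "fx", "fy", "cx", "cy" (pixels), "camera_from_world" (4x4, takes a point from world to camera coordinates). Camera axes: x right, y up, looking along -z (the intrinsics and any distortion apply to the point x, -y, -z); pixel columns grow to the right and rows downward; lengths in mm; the calibration is good to about 2 mm. A picture is of the moment at which its call begins. camera_model takes no time and is no camera call.
- env.job_done(): hands the job in; it is judged then, once.
The state is a dict: "time_s": time; "qpos": joint angles; "qvel": joint speeds; "effort": joint torques, N m; "ee_pos": TCP position; "ee_rot": TCP orientation; "force": force on the tool from outside, world axes, zero at the start; "torque": the same for the moment, N m; "gripper_width": finger opening in mm; "gripper_force": force on a finger pad.
Only numpy, scipy, OpenCV 4.12 (cv2) and the standard library are available. Lean on these libraries where they do the work, as an engineer would, in place of code of your own. Each camera call takes 0.05 s, during which the arm holds its last target. There are 200 camera calls.

## Working session

There is one attempt and no reset: what is moved stays moved. The work goes in short steps, Python scripts to look and compute and a shell command to move; the robot and the scene stay as the last step left them, time stands still between calls to the robot, and variables do not carry over. Pictures are saved under pics/ and viewed, at most 10 in all, crops included, and the job is handed in when it is done.

```bash
mkdir -p pics; python3 - <<'E'
from workcell import env
import cv2,json,numpy as np
for n in("scene","top"):
    im=env.grab_frame(n); cv2.imwrite(f"pics/{n}0.png",im[:,:,::-1])
    m=env.camera_model(n); print(n,{k:(np.round(v,3).tolist()) for k,v in m.items() if not isinstance(v,str)})
print(env.state())
E
```

```text
scene {'fx': 349.658, 'fy': 349.658, 'cx': 251.137, 'cy': 191.263, 'camera_from_world': [[0.891, -0.454, -0.006, -535.386], [0.246, 0.472, 0.846, -97.087], [-0.382, -0.755, 0.533, -777.003], [0.0, 0.0, 0.0, 1.0]]}
top {'fx': 434.156, 'fy': 434.156, 'cx': 253.296, 'cy': 194.218, 'camera_from_world': [[0.021, -1.0, 0.003, -113.171], [0.979, 0.021, 0.204, -519.752], [-0.204, -0.001, 0.979, -1254.355], [0.0, 0.0, 0.0, 1.0]]}
{'time_s': 0.1, 'qpos': array([-7.74061904e+01,  1.83467200e+01,  8.96984627e+01,  1.95749054e-04,
        7.20427186e+01, -1.14498658e+00]), 'qvel': array([ 0.10224819, -0.05493867, -0.21999352, -0.07232058, -0.07193518,
        0.05130065]), 'effort': array([ 4.72693705e-05, -4.13334310e+01, -2.32509863e+01,  7.28020747e-02,
        4.21661488e-02, -5.80047617e-05]), 'ee_pos': array([ 136.47544499, -558.11790154,  213.22341621]), 'ee_rot': array([-1.79912120e+02, -1.94256641e-03,  1.37387342e+01]), 'force': array([ 0.08641077, -0.18555552, -0.69164626]), 'torque': array([-0.00013138,  0.00348648, -0.03137119]), 'gripper_force': 0.0, 'gripper_width': 90.65559531662521}
```

View pics/scene0.png

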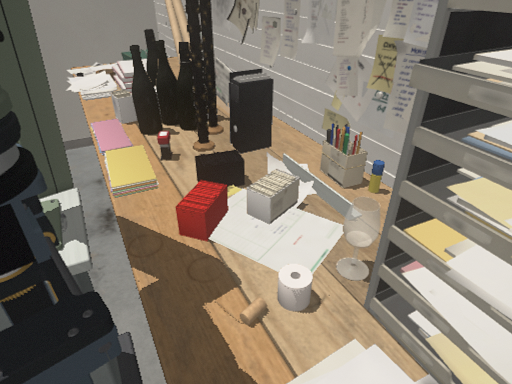

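View pics/top0.png

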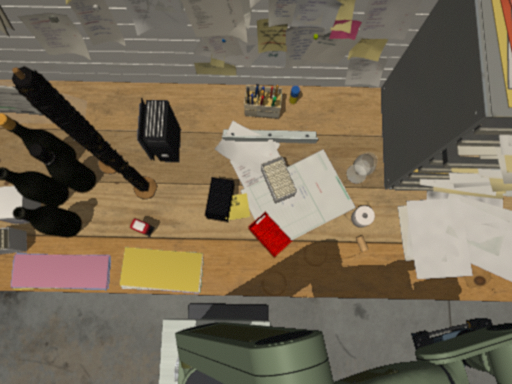

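Candidates for the carton: grey-white with cards (scene 272,195; top 279,180), which fits the description. The red one (scene 203,208; top 270,233) and black ones (scene 220,170; top 220,198, plus the tall binder at top 160,130) are look-alikes. The stop is at top (270,136), the till roll at (363,215), the cork at (361,244), the glass at (362,167) and the stamp at (142,227). Next is a close crop to check.

```bash
cat > h.py <<'E'
import numpy as np,cv2
from workcell import env
M={n:env.camera_model(n) for n in("scene","top")}
def proj(n,P):
    m=M[n];T=np.array(m["camera_from_world"]);c=np.atleast_2d(P)@T[:3,:3].T+T[:3,3]
    return np.c_[m["cx"]+m["fx"]*c[:,0]/-c[:,2], m["cy"]-m["fy"]*c[:,1]/-c[:,2]]
def ray(n,px,z):
    m=M[n];T=np.array(m["camera_from_world"]);R=T[:3,:3];o=-R.T@T[:3,3]
    px=np.atleast_2d(px).astype(float)
    d=np.c_[(px[:,0]-m["cx"])/m["fx"],-(px[:,1]-m["cy"])/m["fy"],-np.ones(len(px))]@R
    return o+d*((z-o[2])/d[:,2])[:,None]
def tri(a,b):  # scene px a, top px b -> point, residual
    A=[];y=[]
    o=[ray("scene",a,0)[0],ray("top",b,0)[0]];e=[ray("scene",a,100)[0],ray("top",b,100)[0]]
    for p,q in zip(o,e):
        d=(q-p)/np.linalg.norm(q-p);Q=np.eye(3)-np.outer(d,d);A.append(Q);y.append(Q@p)
    x,*_=np.linalg.lstsq(np.vstack(A),np.hstack(y),rcond=None)
    return x
def box(x,y,yaw,a=68,b=118,z=(0,76)):
    c,s=np.cos(np.radians(yaw)),np.sin(np.radians(yaw))
    return np.array([[x+c*u*a/2-s*v*b/2,y+s*u*a/2+c*v*b/2,k] for k in z for u,v in((-1,-1),(1,-1),(1,1),(-1,1))])
E
python3 - <<'E'
import cv2
t=cv2.imread("pics/top0.png")[110:270,205:385];s=cv2.imread("pics/scene0.png")[140:240,170:330]
t=cv2.resize(t,(720,640))[:600];s=cv2.resize(s,(800,500),interpolation=cv2.INTER_CUBIC)
cv2.imwrite("pics/tc.png",t);cv2.imwrite("pics/sc.png",s)
E
```

```text
(no output)
```

View pics/tc.png

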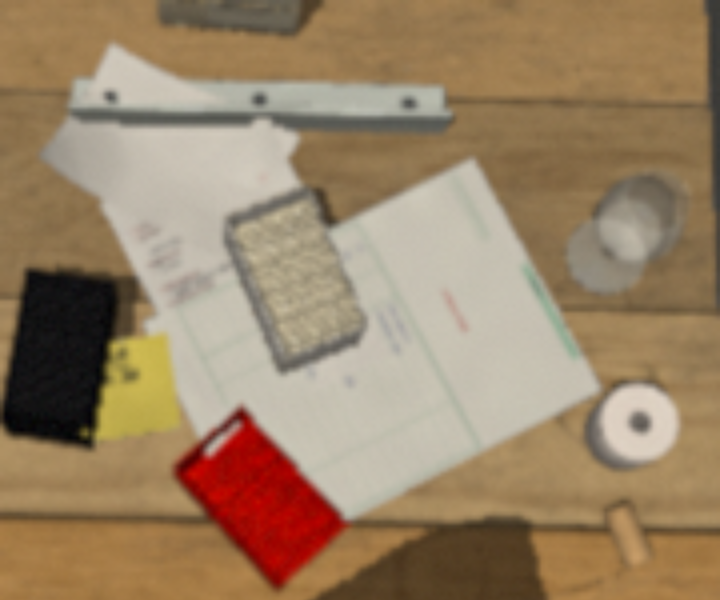

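View pics/sc.png

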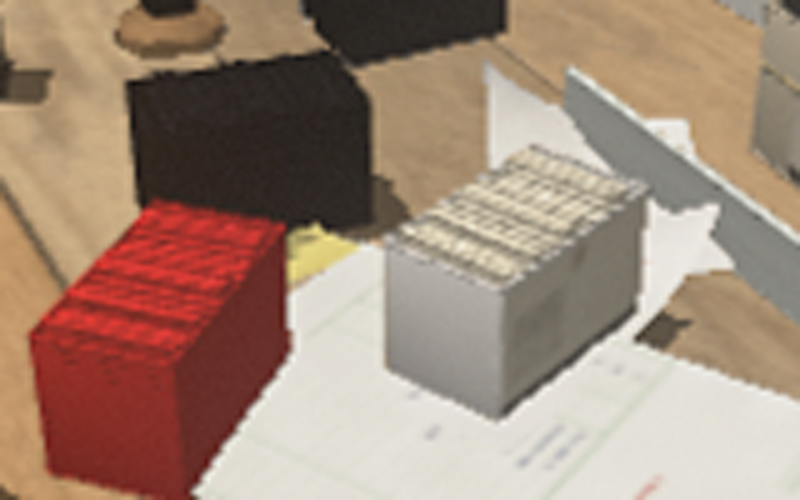

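The crops confirm the carton as grey with cream cards, its long axis turned about 20° and the stop beyond it. In the top crop its rim corners are at (228,220), (320,188), (362,325) and (283,370).

```bash
python3 - <<'E'
from h import *
from scipy.optimize import least_squares
for n in M: T=np.array(M[n]["camera_from_world"]);print(n,np.round(-T[:3,:3].T@T[:3,3]))
t=lambda *p:np.array(p)/4.+[204.6,109.6]
s=lambda *p:np.array(p)/5.+[169.6,139.6]
T=[t(283,367),t(362,323),t(320,188),t(228,220)];S=[s(385,237),s(505,287),s(645,185),s(532,147)]
for a,b in zip(S,T): print("rim",np.round(tri(a,b),1))
B=[s(387,365),s(498,418),s(636,308)]
print("bottom z0",np.round(ray("scene",B,0),1).tolist())
# order box: (-,-),(+,-),(+,+),(-,+): x far? carton yaw: long axis y
def f(p):
    # match: near-left, near-right, far-right, far-left
    b=box(*p)
    P=b[[3,0,1,2]] if 0 else b
    i=idx
    return np.r_[(proj("top",b[4:][i])-T).ravel(),(proj("scene",b[4:][i])-S).ravel(),(proj("scene",b[:4][i[:3]])-B).ravel()]
for k in range(4):
    idx=[(j+k)%4 for j in range(4)]
    for y0 in(100,20,-70,-160):
        r=least_squares(f,[600,-150,y0]); 
        if r.cost<200: print(k,np.round(r.x,1),r.cost,np.round(r.fun,1))
# stop
print("stop scene z45 top edge",np.round(ray("scene",[s(567,67),s(718,170)],45),1).tolist())
for z in(0,45): print("stop top near edge z",z,np.round(ray("top",[t(70,113),t(70,122),t(450,118),t(450,128)],z),1).tolist())
for nm,px,z in(("paper",t(640,424),57),("stamp",[142,227],78),("cork",t(628,535),24),("glassbase",t(605,255),0),("red",t(260,497),76),("black",t(58,355),76)): print(nm,np.round(ray("top",px,z),0).tolist())
E
python3 - <<'E'
import cv2,numpy as np
t=cv2.imread("pics/top0.png")[124:150,215:325];s=cv2.imread("pics/scene0.png")[145:245,270:370]
a=cv2.resize(t,(770,182),interpolation=cv2.INTER_CUBIC);b=cv2.resize(s,(400,400),interpolation=cv2.INTER_CUBIC)
o=np.zeros((590,770,3),'u1');o[:182]=a;o[186:586,:400]=b;cv2.imwrite("pics/st.png",o)
E
```

```text
scene [ 204. -784.  493.]
top [ 256. -104. 1334.]
rim [ 500.5 -168.8   73.9]
rim [ 533.5 -226.6   70.8]
rim [ 631.9 -192.9   80.2]
rim [ 608.6 -124.9   73.4]
bottom z0 [[504.8, -166.7, 0.0], [531.6, -227.9, 0.0], [638.5, -180.7, 0.0]]
0 [ 569.3 -177.7  293.1] 13.37700464199281 [ 0.6 -1.5  2.1  1.2 -2.8 -0.6 -0.6 -0.5 -0.6 -0.4 -1.  -0.1  0.9 -0.5
  0.6 -1.4 -0.6  0.9 -0.3  1.4  0.6  1.2]
0 [ 569.3 -177.7  -66.9] 13.377004641980214 [ 0.6 -1.5  2.1  1.2 -2.8 -0.6 -0.6 -0.5 -0.6 -0.4 -1.  -0.1  0.9 -0.5
  0.6 -1.4 -0.6  0.9 -0.3  1.4  0.6  1.2]
0 [ 569.3 -177.7  -66.9] 13.37700464197955 [ 0.6 -1.5  2.1  1.2 -2.8 -0.6 -0.6 -0.5 -0.6 -0.4 -1.  -0.1  0.9 -0.5
  0.6 -1.4 -0.6  0.9 -0.3  1.4  0.6  1.2]
0 [ 569.3 -177.7  -66.9] 13.377004641984051 [ 0.6 -1.5  2.1  1.2 -2.8 -0.6 -0.6 -0.5 -0.6 -0.4 -1.  -0.1  0.9 -0.5
  0.6 -1.4 -0.6  0.9 -0.3  1.4  0.6  1.2]
2 [ 569.3 -177.7  113.1] 13.377004641988337 [ 0.6 -1.5  2.1  1.2 -2.8 -0.6 -0.6 -0.5 -0.6 -0.4 -1.  -0.1  0.9 -0.5
  0.6 -1.4 -0.6  0.9 -0.3  1.4  0.6  1.2]
2 [ 569.3 -177.7  113.1] 13.377004641983621 [ 0.6 -1.5  2.1  1.2 -2.8 -0.6 -0.6 -0
[... 152 characters left out ...]
6 -0.5 -0.6 -0.4 -1.  -0.1  0.9 -0.5
  0.6 -1.4 -0.6  0.9 -0.3  1.4  0.6  1.2]
2 [ 569.3 -177.7 -246.9] 13.377004641980008 [ 0.6 -1.5  2.1  1.2 -2.8 -0.6 -0.6 -0.5 -0.6 -0.4 -1.  -0.1  0.9 -0.5
  0.6 -1.4 -0.6  0.9 -0.3  1.4  0.6  1.2]
stop scene z45 top edge [[702.3, -5.8, 45.0], [708.2, -146.9, 45.0]]
stop top near edge z 0 [[716.7, 2.4, 0.0], [709.1, 2.1, 0.0], [719.2, -304.0, 0.0], [710.7, -304.0, 0.0]]
stop top near edge z 45 [[701.1, -1.2, 45.0], [693.8, -1.4, 45.0], [703.5, -297.3, 45.0], [695.4, -297.2, 45.0]]
paper [[463.0, -435.0, 57.0]]
stamp [[413.0, 219.0, 78.0]]
cork [[384.0, -432.0, 24.0]]
glassbase [[608.0, -426.0, 0.0]]
red [[401.0, -152.0, 76.0]]
black [[503.0, -1.0, 76.0]]
```

View pics/st.png

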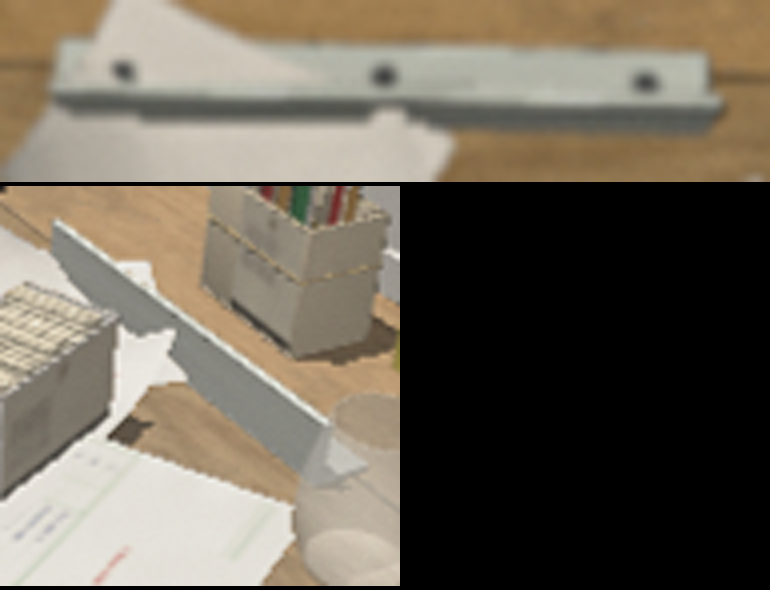

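Top strip of this crop: the stop's face foot runs from about (140,121) to (712,131). The lower part shows the bright top edge running from (52,222) to about (330,430).

```bash
python3 - <<'E'
from h import *
u=lambda *p:np.array(p)/7.+[214.5,123.5]
v=lambda x,y:np.array([x/4.+269.6,(y-186)/4.+144.6])
print("foot z0",np.round(ray("top",[u(140,121),u(450,127),u(712,131)],0),1).tolist())
print("top edge z45",np.round(ray("top",[u(52,101),u(385,103),u(715,107)],45),1).tolist())
print("scene top edge z45",np.round(ray("scene",[v(55,225),v(180,313),v(325,425)],45),1).tolist())
print("scene foot z0",np.round(ray("scene",[v(190,385),v(250,435),v(305,482)],0),1).tolist())
t=lambda *p:np.array(p)/4.+[204.6,109.6]
print("red rim",np.round(ray("top",[t(242,408),t(345,522),t(278,585),t(178,468)],76)).tolist())
E
python3 -m jog '{"jaw":[0,0,0,0,0,0,0,0,0,0],"slide":[[0,0,0],[0,0,0],[0,0,0],[0,0,0],[0,0,0],[0,0,0],[0,0,0],[0,0,0],[0,0,0],[0,0,0]],"spin":[-1,-1,-1,-1,-1,-1,-1,-1,-1,-1]}'
```

```text
foot z0 [[707.7, -37.9, 0.0], [707.9, -180.5, 0.0], [708.6, -301.1, 0.0]]
top edge z45 [[700.9, -0.7, 45.0], [703.2, -148.9, 45.0], [704.5, -295.9, 45.0]]
scene top edge z45 [[698.6, -13.8, 45.0], [702.9, -160.4, 45.0], [700.1, -303.0, 45.0]]
scene foot z0 [[703.0, -178.1, 0.0], [701.8, -241.8, 0.0], [700.0, -295.4, 0.0]]
red rim [[466.0, -138.0, 76.0], [384.0, -214.0, 76.0], [338.0, -166.0, 76.0], [421.0, -92.0, 76.0]]
time_s: 1.1
ee_pos: [136.5, -558.2, 213.4]
ee_rot: [-180.0, -0.1, 94.1]
force: [-0.6, 0.6, 0.2]
gripper_width: 14.1
gripper_force: 0.0
```

```bash
python3 -m jog '{"jaw":[0,0,0,0,0,0,0,0,0,0],"slide":[[0,0,0],[0,0,0],[0,0,0],[0.48,1,0],[0.48,1,0],[0.48,1,0],[0.48,1,0],[0.48,1,0],[0.48,1,0],[0.48,1,0]],"spin":[-1,-1,-0.4,0,0,0,0,0,0,0]}'
python3 -m jog '{"jaw":[0,0,0,0,0,0,0,0,0,0],"slide":[[0.48,1,0],[0.48,1,0],[0.48,1,0],[0.48,1,0],[0.48,1,0],[0.48,1,0],[0.48,1,0],[0.48,1,0],[0.48,1,0],[0,0,0]],"spin":[0,0,0,0,0,0,0,0,0,0]}'
```

```text
time_s: 2.1
ee_pos: [291.2, -382.6, 213.7]
ee_rot: [-180.0, -0.0, 112.9]
force: [-0.0, -0.3, 0.1]
gripper_width: 0.6
gripper_force: 0.0
time_s: 3.1
ee_pos: [490.7, -156.8, 213.4]
ee_rot: [180.0, -0.1, 113.2]
force: [0.2, -1.3, -0.4]
gripper_width: 0.6
gripper_force: 0.0
```

```bash
python3 -m jog '{"jaw":[0,0,0,0,0,0,0,0,0,0],"slide":[[0.5,0.67,0],[0,0,0],[0,0,0.9],[0,0,0.9],[0,0,0.9],[0,0,0.9],[0,0,0.9],[0,0,0.9],[0,0,0.9],[0,0,0]],"spin":[0,0,0,0,0,0,0,0,0,0]}'
python3 - <<'E'
from h import *
im=np.zeros((600,800,3),'u1')
a=env.grab_frame("top")[:,:,::-1];b=env.grab_frame("scene")[:,:,::-1]
im[:600,:400]=cv2.resize(a[115:265,220:320],(400,600),interpolation=cv2.INTER_CUBIC)
im[:400,400:]=cv2.resize(b[145:245,220:320],(400,400),interpolation=cv2.INTER_CUBIC)
cv2.imwrite("pics/p1.png",im)
E
```

```text
time_s: 4.1
ee_pos: [497.9, -137.9, 22.0]
ee_rot: [-179.6, -0.3, 112.9]
force: [0.1, -0.3, 0.4]
gripper_width: 0.8
gripper_force: 0.0
```

View pics/p1.png

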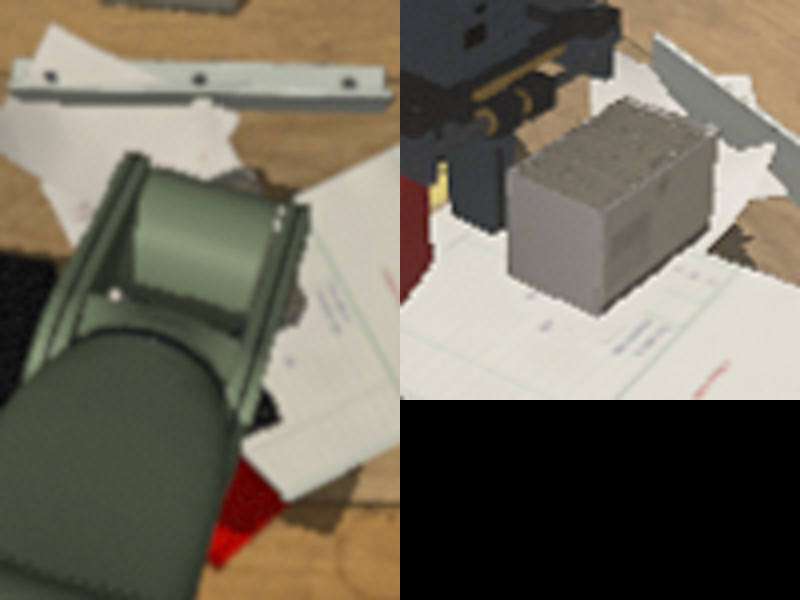

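The finger stands left of the carton's near end, between it and the red box, and touches neither. I'll close the gap and then turn the carton about half way.

```bash
python3 -m jog '{"jaw":[0,0,0,0,0,0,0,0,0,0],"slide":[[-0.1,0.15,0],[-0.2,0,0],[-0.2,0,0],[-0.2,-0.12,0],[-0.2,-0.12,0],[-0.2,-0.12,0],[-0.2,-0.12,0],[-0.2,-0.12,0],[-0.2,-0.12,0],[0,0,0]],"spin":[0,0,0,-0.5,-0.5,-0.5,-0.5,-0.5,-0.5,0]}'
python3 - <<'E'
from h import *
b=env.grab_frame("scene")[:,:,::-1]
cv2.imwrite("pics/p2.png",cv2.resize(b[135:255,210:350],(700,600),interpolation=cv2.INTER_CUBIC))
E
```

```text
time_s: 5.2
ee_pos: [512.5, -192.2, 25.3]
ee_rot: [-180.0, -0.0, 136.9]
force: [-1.1, 0.4, -0.6]
gripper_width: 0.3
gripper_force: 0.7
```

View pics/p2.png

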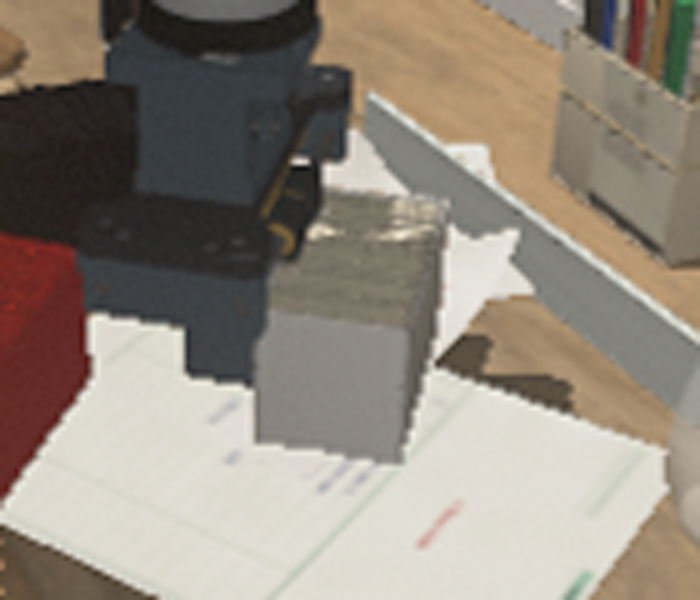

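The carton turned with the finger. Its near end's bottom corners are now at crop (257,443) and (403,463), and it is still well clear of the stop.

```bash
cat >> h.py <<'E'
from scipy.optimize import least_squares
def fit(S,idx,x0,n="scene"):
    f=lambda p:(proj(n,box(*p)[idx])-S).ravel()
    r=least_squares(f,x0,loss="soft_l1"); print("pose",np.round(r.x,1),"axis deg",round(r.x[2]-90,1),"res",np.round(r.fun,1)); return r.x
E
python3 - <<'E'
from h import *
s=lambda *p:np.array(p)/5.+[209.6,134.6]
# yaw ~ 135 (axis a = yaw-90): box idx: a=+? y-axis dir = yaw+90 = a+180 -> v=+1 is near end; x-axis dir=yaw = -n -> u=-1 right side
# idx: 0(-,-) far right,1(+,-) far left,2(+,+) near left,3(-,+) near right
S=[s(257,443),s(403,463),s(408,326),s(443,205)]
p=fit(S,[2,3,7,4],[580,-190,137])
q=proj("scene",box(*p)); print(np.round((q-[209.6,134.6])*5))
E
```

```text
pose [ 577.6 -197.   139.4] axis deg 49.4 res [-0.4  0.3 -0.3  0.4  0.5 -0.1  0.3 -2. ]
[[434. 325.]
 [303. 309.]
 [255. 444.]
 [401. 465.]
 [444. 195.]
 [307. 180.]
 [256. 306.]
 [411. 326.]]
```

```bash
python3 -m jog '{"jaw":[0,0,0,0,0,0,0,0,0,0],"slide":[[-0.2,-0.13,0],[-0.2,-0.13,0],[-0.2,-0.13,0],[-0.2,-0.13,0],[-0.2,-0.13,0],[-0.2,-0.13,0],[-0.2,-0.13,0],[-0.2,-0.13,0],[0,0,0],[0,0,0]],"spin":[-0.5,-0.5,-0.5,-0.5,-0.5,-0.5,-0.5,-0.5,0,0]}'
python3 - <<'E'
from h import *
b=env.grab_frame("scene")[:,:,::-1]
cv2.imwrite("pics/p3.png",cv2.resize(b[135:255,210:350],(700,600),interpolation=cv2.INTER_CUBIC))
E
```

```text
time_s: 6.25
ee_pos: [540.0, -241.5, 25.1]
ee_rot: [-180.0, 0.1, 168.8]
force: [0.4, 0.7, 0.5]
gripper_width: 0.7
gripper_force: 0.0
```

View pics/p3.png

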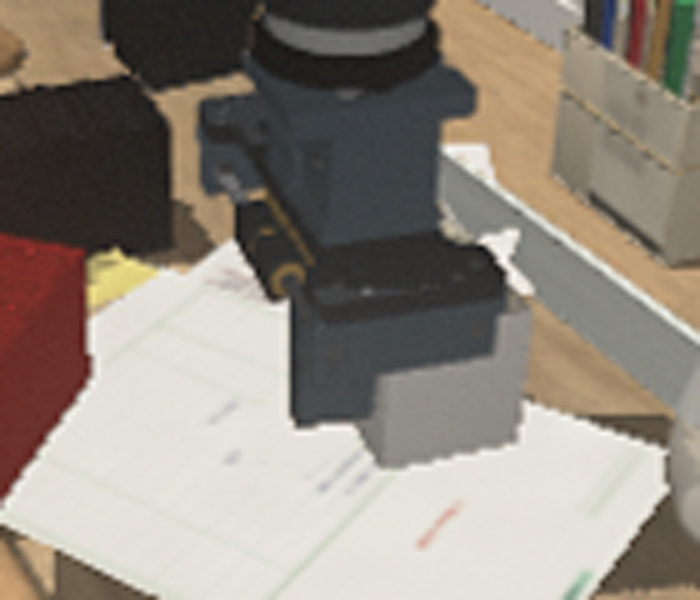

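The near end's bottom corners are now at crop (387,467) and (520,440), with the rim corner at (530,306). The gap to the stop is still clear.

```bash
python3 - <<'E'
from h import *
s=lambda *p:np.array(p)/5.+[209.6,134.6]
p=fit([s(387,467),s(520,441),s(530,306)],[2,3,7],[595,-205,168])
print(np.round((proj("scene",box(*p))-[209.6,134.6])*5).tolist())
E
```

```text
pose [ 599.4 -210.   170.5] axis deg 80.5 res [-0.8  0.4 -0.1 -0.   1.  -0.6]
[[418.0, 309.0], [294.0, 331.0], [383.0, 469.0], [520.0, 441.0], [427.0, 180.0], [297.0, 201.0], [391.0, 329.0], [535.0, 303.0]]
```

Next I back off, centre on the long side with the fingers open 60 mm as a two-point pusher, set the yaw to 180, and advance straight so the carton squares itself well before the stop.

```bash
python3 -m jog '{"jaw":[0,0,60,60,60,60,60,60,60,60],"slide":[[0.5,0,0],[0.3,0,0],[0,0.7,0],[0,0.67,0],[0,0,0],[0,0,0],[0,0,0],[0,0,0],[0,0,0],[0,0,0]],"spin":[0,0,0,0,-0.7,-0.7,0,0,0,0]}'
```

```text
time_s: 7.3
ee_pos: [523.7, -196.5, 25.0]
ee_rot: [-180.0, 0.0, -179.9]
force: [-0.9, 0.8, -0.3]
gripper_width: 59.4
gripper_force: 0.0
```

```bash
python3 -m jog '{"jaw":[60,60,60,60,60,60,60,60,60,60],"slide":[[-0.3,-0.27,0],[-0.3,0,0],[-0.25,0,0],[-0.25,0,0],[-0.25,0,0],[-0.25,0,0],[-0.25,0,0],[-0.25,0,0],[-0.25,0,0],[-0.2,0,0]],"spin":[0,0,0,0,0,0,0,0,0,0]}'
python3 - <<'E'
from h import *
b=env.grab_frame("scene")[:,:,::-1];a=env.grab_frame("top")[:,:,::-1]
o=np.zeros((600,800,3),'u1')
o[:,:480]=cv2.resize(b[130:250,260:356],(480,600),interpolation=cv2.INTER_CUBIC)
o[:480,480:]=cv2.resize(a[115:235,240:320],(320,480),interpolation=cv2.INTER_CUBIC)
cv2.imwrite("pics/p4.png",o)
E
```

```text
time_s: 8.3
ee_pos: [600.7, -204.0, 24.6]
ee_rot: [180.0, -0.0, -179.8]
force: [-4.4, 0.6, 0.1]
gripper_width: 60.0
gripper_force: 2.2
```

View pics/p4.png

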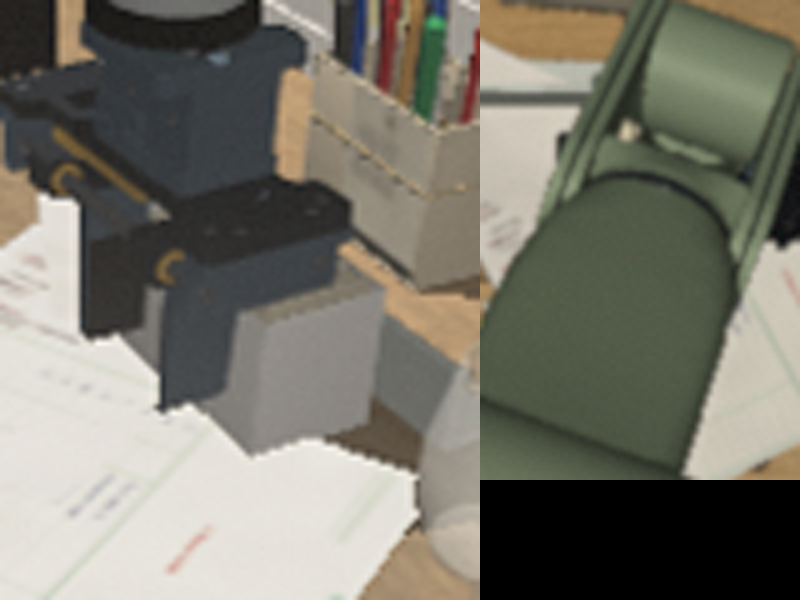

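The carton looks flush on both fingers. The near end's bottom corners are at crop (253,455) and (371,420), with the rim corner at (383,290). A gap to the stop remains.

```bash
python3 - <<'E'
from h import *
s=lambda *p:np.array(p)/5.+[259.6,129.6]
p=fit([s(253,455),s(371,420),s(383,290),s(262,322)],[2,3,7,6],[650,-210,180])
print(np.round((proj("scene",box(*p))-[259.6,129.6])*5).tolist())
E
```

```text
pose [ 653.7 -206.6  178.4] axis deg 88.4 res [-0.8  0.7 -0.5  0.2  1.1 -0.9  0.3 -0.2]
[[233.0, 304.0], [122.0, 334.0], [249.0, 458.0], [369.0, 421.0], [245.0, 177.0], [129.0, 205.0], [263.0, 321.0], [389.0, 286.0]]
```

```bash
python3 -m jog '{"jaw":[60,60,60,60,60,60,60],"slide":[[-0.1,0,0],[-0.1,0,0],[-0.1,0,0],[-0.07,0,0],[-0.05,0,0],[0,0,0],[0,0,0]],"spin":[0,0,0,0,0,0,0]}'; for i in 1; do python3 -m jog '{"jaw":[60,60,60],"slide":[[-0.05,0,0],[-0.05,0,0],[0,0,0]],"spin":[0,0,0]}'; done
```

```text
time_s: 9.1
ee_pos: [613.0, -204.3, 25.0]
ee_rot: [-180.0, 0.0, -179.9]
force: [-3.8, -0.3, 1.1]
gripper_width: 60.2
gripper_force: 1.8
time_s: 9.4
ee_pos: [615.9, -204.3, 25.0]
ee_rot: [-180.0, 0.0, -179.9]
force: [-3.6, -1.2, 0.8]
gripper_width: 59.9
gripper_force: 2.1
```

```bash
python3 -m jog '{"jaw":[60,60,60],"slide":[[-0.05,0,0],[-0.03,0,0],[0,0,0]],"spin":[0,0,0]}'; python3 -m jog '{"jaw":[60,60,60],"slide":[[-0.05,0,0],[0,0,0],[0,0,0]],"spin":[0,0,0]}';
```

```text
time_s: 9.7
ee_pos: [617.2, -204.2, 25.0]
ee_rot: [180.0, -0.1, -179.9]
force: [-7.2, -0.9, 3.5]
gripper_width: 60.2
gripper_force: 3.4
time_s: 10.0
ee_pos: [617.2, -204.1, 25.1]
ee_rot: [180.0, -0.3, -179.9]
force: [-10.2, 0.6, 5.1]
gripper_width: 59.8
gripper_force: 5.3
```

Contact is at TCP x ≈ 617, so the face is at about 701, as measured. I'll now seat each end in turn by leaning lightly on one finger and then the other.

```bash
python3 -c "
from workcell import env;s=env.state();print(s['force'].round(1),s['torque'].round(2))"
python3 -m jog '{"jaw":[60,60,60,60],"slide":[[-0.1,0,0],[0,0,0],[0,0,0],[0,0,0]],"spin":[0.5,0,0,0]}'; python3 -c "
from workcell import env;s=env.state();print(s['force'].round(1),s['torque'].round(2),s['ee_rot'])"
python3 -m jog '{"jaw":[60,60,60,60,60],"slide":[[0,0,0],[0,0,0],[0,0,0],[0,0,0],[0,0,0]],"spin":[-0.5,-0.5,0,0,0]}'; python3 -c "
from workcell import env;s=env.state();print(s['force'].round(1),s['torque'].round(2),s['ee_rot'])"
python3 -m jog '{"jaw":[60,60,60,60,60],"slide":[[0,0,0],[-0.1,0,0],[0,0,0],[0,0,0],[0,0,0]],"spin":[0.5,0,0,0,0]}'; python3 -c "
from workcell import env;s=env.state();print(s['force'].round(1),s['torque'].round(2),s['ee_rot'])"
```

```text
[-10.2   0.6   5.1] [-0.09  1.27 -0.3 ]
time_s: 10.4
ee_pos: [614.6, -202.7, 25.1]
ee_rot: [179.9, -1.0, 176.3]
force: [-23.5, 2.4, 14.6]
gripper_width: 59.9
gripper_force: 11.8
[-23.5   2.4  14.6] [0.93 2.98 0.88] [179.86890653  -0.99245643 176.34612476]
time_s: 10.9
ee_pos: [614.4, -205.3, 25.1]
ee_rot: [179.9, -0.9, -176.0]
force: [-25.4, -4.0, 14.2]
gripper_width: 59.7
gripper_force: 12.6
[-25.4  -4.   14.2] [-0.98  3.24 -1.01] [ 179.89989542   -0.94115375 -176.00480851]
time_s: 11.4
ee_pos: [616.8, -204.0, 25.0]
ee_rot: [179.9, -1.0, -179.9]
force: [-25.2, -1.3, 14.9]
gripper_width: 60.1
gripper_force: 13.0
[-25.2  -1.3  14.9] [-0.35  3.29 -0.6 ] [ 179.85870187   -1.03368386 -179.92792087]
```

Both ends seat at the same depth (614.6 and 614.4 mm), so the side is flush. Now I retract straight, rise, and look.

```bash
python3 -m jog '{"jaw":[60,60,60,60,60,60,60,60,60,60],"slide":[[0.1,0,0],[0.1,0,0],[0.1,0,0],[0.3,0,0],[0.6,0,0],[0.8,0,0],[0,0,-0.8],[0,0,-1],[0,0,-1],[0,0,-1]],"spin":[0,0,0,0,0,0,0,0,0,0]}'
python3 -m jog '{"jaw":[60,60,60,60,60,60,60,60],"slide":[[1,0,-1],[1,0,0],[1,0,0],[1,0,0],[1,0,0],[1,0,0],[1,0,0],[0,0,0]],"spin":[0,0,0,0,0,0,0,0]}'
python3 - <<'E'
from h import *
b=env.grab_frame("scene")[:,:,::-1];a=env.grab_frame("top")[:,:,::-1]
o=np.zeros((600,800,3),'u1')
o[:,:480]=cv2.resize(b[130:250,260:356],(480,600),interpolation=cv2.INTER_CUBIC)
o[:480,480:]=cv2.resize(a[115:235,240:320],(320,480),interpolation=cv2.INTER_CUBIC)
cv2.imwrite("pics/p5.png",o)
E
```

```text
time_s: 12.4
ee_pos: [566.6, -204.5, 140.6]
ee_rot: [-180.0, 0.2, -179.9]
force: [0.0, -0.3, -0.6]
gripper_width: 59.7
gripper_force: 0.0
time_s: 13.2
ee_pos: [353.2, -204.4, 169.3]
ee_rot: [-180.0, 0.0, -179.9]
force: [-0.3, -0.1, 0.4]
gripper_width: 60.3
gripper_force: 0.0
```

View pics/p5.png

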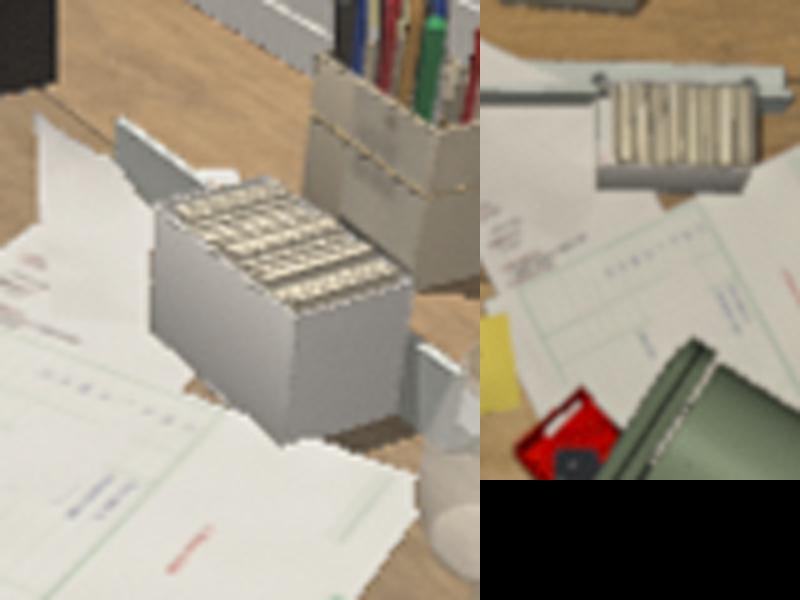

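The carton's long side lies along the stop (top panel: carton 597–758, stop end at 790), upright and square. The red box and the glass have not been moved, and the arm is clear.

```bash
python3 -c "
from workcell import env;print(env.job_done())"
```

```text
the job is handed in; nothing more can be done
None
```

I pushed the carton round square and seated one long side against the stop, both ends at the same depth within 0.2 mm; the bystanders were left alone, and I handed the job in at about 13 s.

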